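Ring the call bell on the side table

ROBOT

A 6-joint arm with a two-finger parallel gripper is mounted at the origin on the work surface. World frame = base frame: x ahead of the robot, y to its left, z up, the work surface at z = 0. Lengths are in m, angles in rad, forces in N, time in s.
With the tool pointing down it reaches from about 0.35 to 0.975 m from the base axis. Payload 4.9 kg.
Tool frame: the origin (TCP) lies midway between the tips of the shut fingers; the grasp point (between the pads) lies 19 mm behind it (manip.pinch_z is the x of the grasp point in the tool frame, in m); x points along the fingers, y is the direction in which the jaws open and shut, and the axes are right-handed (so a half turn about x gives the same grasp; the last joint's range is limited). The gripper opens to 85 mm and grips with 20 to 120 N. Pads are 22 mm wide; open, the fingers measure 114 mm over their backs; the gripper's body (76 mm by 85 mm) begins 54 mm behind the grasp point. The pads swing forward as they close: fully open they stand 13 mm farther back than shut.
Start: joints at [0.997, 0.053, 1.613, -0, 1.476, -0.119], TCP at [0.275, 0.561, 0.231] pointing down, gripper open.
Joint ranges: [-3.01, 3.01], [-1.01, 2.22], [0.06, 2.58], [-1.02, 4.17], [0.09, 2.62], [-3.14, 3.14]. Speed limits (rad/s): [2.57, 2.57, 3.14, 3.14, 3.14, 3.14].

INTERFACE

Orientations are given as a unit quaternion [w, x, y, z].
In Python, from plant import sensors, cams, workorder, manip gives the robot as it stands.
- The arm moves only by the tool drive_tool, never from a script. Its argument "series" is a list of rows, each an object of numbers: "x", "y", "z": the shift along the tool's x, y, z in units of 25 mm (1.0 is 25 mm); "ax", "ay", "az": the turn, a rotation vector about the tool's x, y, z in units of 5 degrees (1.0 is 5 degrees). A call has 1 to 5 rows; each row is the pose to reach, as a shift and turn from the pose commanded when the call began, along the tool's axes at that moment; what a row does not reach only later rows make up. A row lasts 1/12 s, in which the tool goes at most 41.7 mm and 7.16 degrees, less where a joint would pass 70% of its speed; a pose out of reach is approached as far as the arm can. A call with a gripper value outside its range is refused whole. "hand" is the opening, from 0 (shut) to 1 (fully open), set as the call begins (left out, the last holds). The fingers move at their own pace and stop on an object; the grip force is fixed at half the most. Time passes only in rows, so rows that repeat a pose let the fingers close. It gives the time, the measured TCP pose, the force and the opening at its end, in the units of the state.
- sensors.state(): the state, without advancing time (a new reading comes with each control period).
- cams.grab_frame(name): name is "scene" or "top" or "wrist"; returns a dict with "img" (400x640x3 uint8, blue, green, red), "camera_matrix" (3x3 intrinsics, pixels), "cam_to_world" (4x4, takes a point from camera to world coordinates). Camera axes: x right, y down, z forward; pixel columns grow to the right and rows downward; lengths in m; the calibration is good to about 2 mm. A picture is of the moment at which its call begins. There is no depth.
- workorder.job_done(): hands the job in, once; it reports no verdict.
The state is a dict: "time": time; "joint_pos": joint angles; "joint_vel": joint speeds; "joint_efforts": joint torques, N m; "tool_pos": TCP position; "tool_rot": TCP orientation; "contact_force": force on the tool from outside, world axes, zero at the start; "ft_torque": the same for the moment, N m; "gripper_width": opening from 0.0 (shut) to 1.0 (fully open).
Only numpy, scipy, OpenCV 4.12 (cv2) and the standard library are available. Lean on these libraries where they do the work, as an engineer would, in place of code of your own. Each camera call takes 0.05 s, during which the arm holds its last target.

TASK

Call the family from the kitchen: with the fingertips, lightly press the small knob on top of the steel call bell to ring it at least twice, letting the knob come right up again between rings and after the last. Touch only the knob, because a hand on the dome deadens the ring; do not lift the bell or shove it about, and leave the ashtray, the lighter case with its button, the remote holder and the vase untouched. Then take the hand well away from the bell.

Things in the scene. Friction and masses are not known exactly. Their poses are not given: they have to be found in the camera images.
- bell: Call bell of plain steel standing loose on the purple table, about 0.25 kg: round base 84 mm across and 10 mm high with a rubber foot, a round dome above it, and in the middle of the top a small press knob; 66 mm high overall. It looks the same from all sides. Origin at the centre of its underside on the table (z = 0), z up.
- bell_dome: The bell's polished steel dome, fixed to the base: 80 mm across at its lower edge 12.5 mm above the table, crown 46.5 mm above the table, falling to 43.5 mm at 19 mm from the axis. Origin the same as the bell's.
- bell_knob_top (a point): Centre of the top face of the bell's press knob: a steel button 15 mm across with a flat top about 12 mm across and rounded edges, on a thin stem on the bell's axis; 66 mm above the table and 19.5 mm above the dome's crown when up. The point moves down with the knob.
- bell_knob (a joint): How far the knob is pressed straight down, in m: 0 up, 0.008 at its stop. It is sprung: starts to move at 1.5 N, 4.7 N at 4 mm, 7.9 N at the stop (there is no need to go that far), and comes up by itself. The bell rings when the knob passes 4 mm; it must come back to within 1 mm of the top before it can ring again.
- ashtray: Round thick clear-glass ashtray, loose, 112 mm across, 33 mm high, with four notches (cigarette rests) in the rim. Origin at the centre of its underside. To be left alone.
- lighter_case: Flat black plastic lighter case lying on the table, loose, 48 mm (its x) by 86 mm (its y) by 22 mm high, with a round press button 15 mm across on its top, 29 mm from the middle towards its -y end, standing 4 mm proud. Origin at the centre of its underside. To be left alone.
- remote_holder: Wooden holder 64 mm (its x) by 128 mm (its y) by 85 mm high with two remote controls standing in it, up to 174 mm high. Origin at the centre of its underside. To be left alone.
- vase: White ceramic vase, loose, 100 mm across at the belly, 142 mm high, with stiff plastic flowers that reach 245 mm above the table and about 55 mm out from its axis. Origin at the centre of its underside. To be left alone.
There are look-alikes about, which are no part of the job. Leave any pink or yellow look-alike of the bell alone.

How it is judged:
On the way, in this order (a step that is already met when the one before it is completed fails the run):
1. the knob is pressed past 4 mm with the fingers: first ring (value of joint bell_knob above 0.004 m and contact force between the fingers and bell above 0.5 N), for 0.03 s.
2. the knob is let right up again (within 1 mm) (value of joint bell_knob below 0.001 m), for 0.1 s.
3. the knob is pressed past 4 mm again with the fingers: second ring (all of step 1), for 0.03 s.
4. the knob is let right up again (value of joint bell_knob below 0.001 m), for 0.1 s.
At the end, for the whole second after the job is handed in: The bell has rung at least twice; its knob is up (within 1 mm), the bell stands upright and still within 15 mm of where it was, the other four things are within 10 mm of where they were, and the point between the finger pads is more than 80 mm from the knob (value of joint bell_knob below 0.001 m and distance of bell from where it was at the start of the episode below 0.015 m and angle between bell's own z axis and vertical below 0.05 rad and height (world z) of bell below 0.005 m and linear speed of bell below 0.02 m/s and distance between the grasp point and bell_knob_top above 0.08 m and distance of each of ashtray, lighter_case, remote_holder, vase from where it was at the start of the episode below 0.01 m); the robot touches nothing.
It fails at once if the robot touches the ashtray, lighter case, remote holder or vase, or one of them is shifted by more than 10 mm (contact force between any of the fingers, the arm and ashtray above 0.5 N or distance of any of ashtray, lighter_case, remote_holder, vase from where it was at the start of the episode above 0.01 m or contact force between any of the fingers, the arm and lighter_case above 0.5 N or contact force between any of the fingers, the arm and remote_holder above 0.5 N or contact force between any of the fingers, the arm and vase above 0.5 N).
It fails at once if the robot touches the bell's dome (this deadens the ring) (contact force between any of the fingers, the arm and bell_dome above 0.5 N).
It fails at once if the bell is pressed with more than 25 N (contact force between any of the fingers, the arm and bell above 25 N).
It fails at once if the bell is lifted by more than 6 mm or tipped by more than 0.15 rad (height (world z) of bell above 0.006 m or angle between bell's own z axis and vertical above 0.15 rad).
It fails at once if the bell is shoved more than 15 mm from its place (distance of bell from where it was at the start of the episode above 0.015 m).
It also fails if it takes over 38 s, if anything falls off the work surface, if the arm or the gripper's body presses on something with over 40 N, if the wrist force passes 120 N, or if a joint passes its speed limit or range.

## Working session

There is one attempt and no reset: what is moved stays moved. The work goes in short steps, Python scripts to look and compute and a tool call to move; the robot and the scene stay as the last step left them, time stands still between calls to the robot, and variables do not carry over. Pictures are saved under pics/ and viewed, and the job is handed in when it is done.

Besides the shell and the picture viewer there is one more tool, called after "Request:" as name([rows], argument=value, ...), one row to a line, values as JSON. drive_tool: Moves the arm, as the interface text tells. Its arguments: {"type":"object","properties":{"series":{"type":"array","items":{"type":"object","properties":{"x":{"type":"number"},"y":{"type":"number"},"z":{"type":"number"},"ax":{"type":"number"},"ay":{"type":"number"},"az":{"type":"number"}}}},"hand":{"type":"number"}},"required":["series"]}

```bash
mkdir -p pics; python3 - <<'E'
from plant import sensors,cams,manip
import cv2,numpy as np
np.set_printoptions(precision=4,suppress=True)
for n in("scene","top","wrist"):
    f=cams.grab_frame(n);cv2.imwrite(f"pics/{n}0.png",f["img"]);print(n,f["camera_matrix"],f["cam_to_world"])
    np.savez(f"{n}0.npz",**f)
s=sensors.state();print(s, manip.pinch_z)
E
```

```text
scene [[513.9422   0.     314.5432]
 [  0.     513.9422 204.5243]
 [  0.       0.       1.    ]] [[-0.8436  0.3128 -0.4365  1.1074]
 [ 0.5366  0.5221 -0.6629  0.9429]
 [ 0.0205 -0.7935 -0.6083  0.9617]
 [ 0.      0.      0.      1.    ]]
top [[464.1005   0.     315.2611]
 [  0.     464.1005 205.8955]
 [  0.       0.       1.    ]] [[ 0.0266 -0.9834  0.1795  0.2667]
 [-0.9994 -0.0299 -0.0154  0.011 ]
 [ 0.0205 -0.179  -0.9836  1.374 ]
 [ 0.      0.      0.      1.    ]]
wrist [[293.5718   0.     316.2139]
 [  0.     293.5718 200.7899]
 [  0.       0.       1.    ]] [[ 0.4389  0.8644  0.2453  0.2124]
 [ 0.8985 -0.4214 -0.1229  0.5905]
 [-0.0028  0.2743 -0.9616  0.3729]
 [ 0.      0.      0.      1.    ]]
{'time': 0.15, 'joint_pos': array([ 0.997 ,  0.0533,  1.614 ,  0.    ,  1.476 , -0.119 ]), 'joint_vel': array([-0.0001, -0.0036, -0.0037,  0.0005,  0.0012, -0.    ]), 'joint_efforts': array([  0.0011, -39.4244, -37.072 ,  -0.0001,   0.0047,  -0.    ]), 'tool_pos': array([0.2743, 0.5611, 0.2303]), 'tool_rot': array([ 0.6887,  0.1589,  0.6891, -0.16  ]), 'contact_force': array([ 1.2092, -0.2146, -0.0551]), 'ft_torque': array([ 0.0227,  0.0231, -0.0238]), 'gripper_width': 1.0012259529281353} -0.0187
```

View pics/scene0.png

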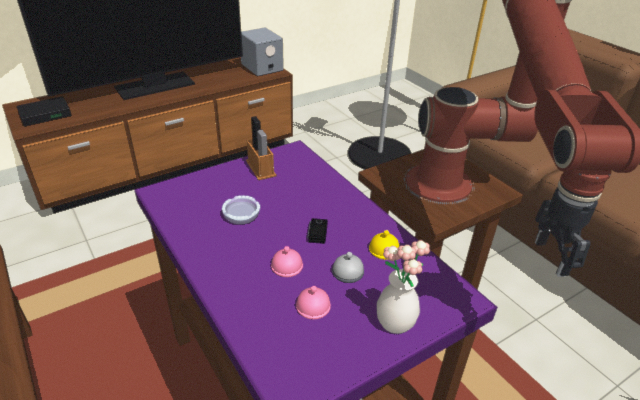

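View pics/top0.png

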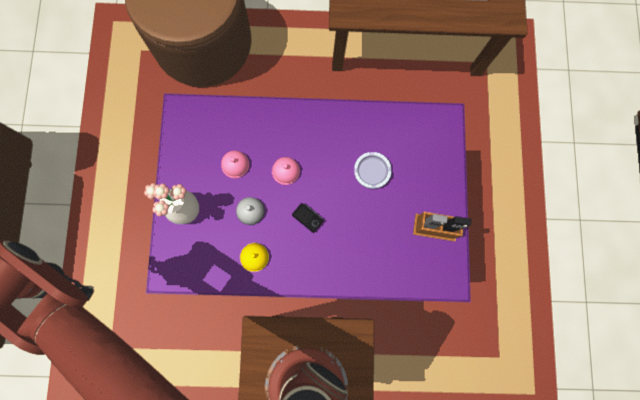

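View pics/wrist0.png

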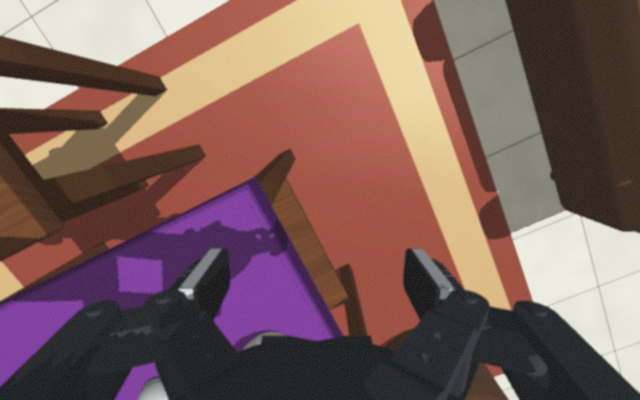

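The scene and top views show four bell-like things. As scene / top pixels they are:
- steel: (349,267) / (251,211)
- pink: (287,261) / (286,171)
- pink: (313,301) / (235,164)
- yellow: (384,244) / (254,257)

The description says plain steel, so I choose the grey one. The vase stands next to it at (398,305) / (182,207). Next I'll check the choice in a close crop.

```bash
python3 - <<'E'
import cv2,numpy as np
a=cv2.imread("pics/scene0.png")[240:290,320:380];b=cv2.imread("pics/top0.png")[185:235,220:280]
cv2.imwrite("pics/crop.png",np.hstack([cv2.resize(i,(390,325),interpolation=cv2.INTER_NEAREST) for i in(a,b)]))
E
```

```text
(no output)
```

View pics/crop.png

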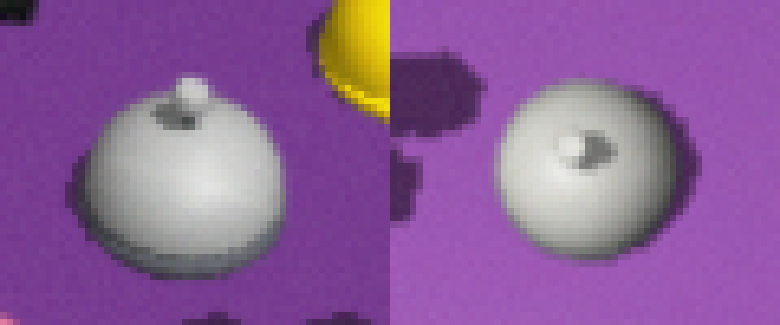

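The crop shows the plain steel bell with its knob, at about scene (349,253) and top (247.5,207).

```bash
cat > h.py <<'E'
import numpy as np
def ray(f,u,v):
    K=f["camera_matrix"];T=f["cam_to_world"]
    d=T[:3,:3]@np.linalg.solve(K,[u,v,1]);return T[:3,3],d
def onz(f,u,v,z):
    o,d=ray(f,u,v);return o+d*(z-o[2])/d[2]
def tri(rs):
    A=0;b=0
    for o,d in rs:
        d=d/np.linalg.norm(d);P=np.eye(3)-np.outer(d,d);A=A+P;b=b+P@o
    p=np.linalg.solve(A,b);return p,[np.linalg.norm(np.cross(p-o,d/np.linalg.norm(d))) for o,d in rs]
E
python3 - <<'E'
import numpy as np,cv2
from h import *
np.set_printoptions(precision=4,suppress=True)
S=dict(np.load("scene0.npz"));T=dict(np.load("top0.npz"))
print(tri([ray(S,349,253.5),ray(T,247.5,207.3)]),onz(S,349,253.5,.063),onz(T,247.5,207.3,.063))
# dome outline in top
im=T["img"];hsv=cv2.cvtColor(im,cv2.COLOR_BGR2HSV)
m=((hsv[...,1]<70)).astype(np.uint8);n,l,st,c=cv2.connectedComponentsWithStats(m)
k=l[211,251];print(st[k],c[k],onz(T,*c[k],.012), onz(T,*c[k],.02))
for nm,u,v,z in[("vase",182,207,.07),("fl",165,200,.22),("lighter",308,218,.02),("ash",373,170,.02),("holder",440,225,.08),("yellow",254,257,.02),("pink1",286,171,.02),("pink2",235,164,.02)]:print(nm,onz(T,u,v,z))
print(onz(T,150,292,0),onz(T,468,100,0))
s=(0.6887,0.1589,0.6891,-0.16)
from scipy.spatial.transform import Rotation as R
print(R.from_quat(s,scalar_first=True).as_matrix())
E
```

```text
(array([0.4967, 0.1836, 0.0631]), [np.float64(0.0009948542466885586), np.float64(0.0009948542466883979)]) [0.4974 0.1829 0.063 ] [0.496  0.1843 0.063 ]
[236 197  29  28 619] [249.727  210.4717] [0.4956 0.1839 0.012 ] [0.4942 0.1829 0.02  ]
vase [0.49   0.3687 0.07  ]
fl [0.4809 0.3715 0.22  ]
lighter [0.4769 0.0103 0.02  ]
ash [ 0.6291 -0.1813  0.02  ]
holder [ 0.4587 -0.3635  0.08  ]
yellow [0.3578 0.1634 0.02  ]
pink1 [0.6176 0.0805 0.02  ]
pink2 [0.6344 0.2344 0.02  ]
[0.25   0.4604 0.    ] [ 0.8725 -0.4844  0.    ]
[[-0.0009  0.4394  0.8983]
 [-0.0014  0.8983 -0.4394]
 [-1.     -0.0016 -0.0002]]
```

Request:
drive_tool([
  {"x": -1.5},
  {"x": -3},
  {"x": -4},
  {"x": -4},
  {"x": -4},
], hand=0)

```text
schema error: expected keys x, y, z, ax, ay, az
```

Request:
drive_tool([
  {"y": -0.8,"z": 1.2},
  {"y": -1.6,"z": 2.4},
  {"y": -2.4,"z": 3.6},
  {"y": -3.2,"z": 4.8},
  {"y": -4,"z": 6},
])

```text
schema error: expected keys x, y, z, ax, ay, az
```

Request:
drive_tool([
  {"y": -0.8,"z": 1.2},
  {"y": -1.6,"z": 2.4},
  {"y": -2.4,"z": 3.6},
  {"y": -3.2,"z": 4.8},
  {"y": -4,"z": 6},
])

```text
schema error: expected keys x, y, z, ax, ay, az
```

Request:
drive_tool([
  {"x": -1.5,"y": 0,"z": 0,"ax": 0,"ay": 0,"az": 0},
  {"x": -3,"y": 0,"z": 0,"ax": 0,"ay": 0,"az": 0},
  {"x": -4,"y": 0,"z": 0,"ax": 0,"ay": 0,"az": 0},
  {"x": -4,"y": 0,"z": 0,"ax": 0,"ay": 0,"az": 0},
], hand=0)

```text
time: 0.48
tool_pos: [0.2758, 0.5634, 0.3394]
tool_rot: [0.69, 0.163, 0.687, -0.155]
contact_force: [-0.1, 0.2, 1.3]
gripper_width: 0.455
```

Request:
drive_tool([
  {"x": 0,"y": -0.8,"z": 1.2,"ax": 0,"ay": 0,"az": 0},
  {"x": 0,"y": -1.6,"z": 2.4,"ax": 0,"ay": 0,"az": 0},
  {"x": 0,"y": -2.4,"z": 3.6,"ax": 0,"ay": 0,"az": 0},
  {"x": 0,"y": -3.2,"z": 4.8,"ax": 0,"ay": 0,"az": 0},
  {"x": 0,"y": -4,"z": 6,"ax": 0,"ay": 0,"az": 0},
])

```text
time: 0.9
tool_pos: [0.3656, 0.4042, 0.3303]
tool_rot: [0.689, 0.159, 0.689, -0.16]
contact_force: [0.6, 1.6, 0.6]
gripper_width: -0.001
```

Request:
drive_tool([
  {"x": 0,"y": -0.8,"z": 1.2,"ax": 0,"ay": 0,"az": 0},
  {"x": 0,"y": -1.6,"z": 2.4,"ax": 0,"ay": 0,"az": 0},
  {"x": 0,"y": -2.4,"z": 3.6,"ax": 0,"ay": 0,"az": 0},
  {"x": 0,"y": -3.2,"z": 4.8,"ax": 0,"ay": 0,"az": 0},
  {"x": 0,"y": -4,"z": 6,"ax": 0,"ay": 0,"az": 0},
])

```text
time: 1.32
tool_pos: [0.4565, 0.2483, 0.3305]
tool_rot: [0.689, 0.159, 0.689, -0.159]
contact_force: [0.9, 0.5, -0.6]
gripper_width: -0.001
```

Request:
drive_tool([
  {"x": 0,"y": -0.8,"z": 1.2,"ax": 0,"ay": 0,"az": 0},
  {"x": 0,"y": -1.6,"z": 2.4,"ax": 0,"ay": 0,"az": 0},
  {"x": 0,"y": -1.6,"z": 2.4,"ax": 0,"ay": 0,"az": 0},
  {"x": 0,"y": -1.6,"z": 2.4,"ax": 0,"ay": 0,"az": 0},
  {"x": 0,"y": -1.6,"z": 2.4,"ax": 0,"ay": 0,"az": 0},
])

```text
time: 1.73
tool_pos: [0.4922, 0.1879, 0.3307]
tool_rot: [0.688, 0.16, 0.689, -0.159]
contact_force: [0.6, 0.7, 0.4]
gripper_width: -0.001
```

Request:
drive_tool([
  {"x": 1.4,"y": -0.08,"z": 0.24,"ax": 0,"ay": 0,"az": 0},
  {"x": 2.8,"y": -0.08,"z": 0.24,"ax": 0,"ay": 0,"az": 0},
  {"x": 4.2,"y": -0.08,"z": 0.24,"ax": 0,"ay": 0,"az": 0},
  {"x": 5.6,"y": -0.08,"z": 0.24,"ax": 0,"ay": 0,"az": 0},
  {"x": 7,"y": -0.08,"z": 0.24,"ax": 0,"ay": 0,"az": 0},
])

```text
time: 2.15
tool_pos: [0.4961, 0.1849, 0.1548]
tool_rot: [0.689, 0.159, 0.689, -0.158]
contact_force: [0.4, 0.7, -0.2]
gripper_width: 0.002
```

Request:
drive_tool([
  {"x": 0.6,"y": 0,"z": 0,"ax": 0,"ay": 0,"az": 0},
  {"x": 1.2,"y": 0,"z": 0,"ax": 0,"ay": 0,"az": 0},
  {"x": 1.6,"y": 0,"z": 0,"ax": 0,"ay": 0,"az": 0},
  {"x": 1.6,"y": 0,"z": 0,"ax": 0,"ay": 0,"az": 0},
  {"x": 1.6,"y": 0,"z": 0,"ax": 0,"ay": 0,"az": 0},
])

```text
time: 2.57
tool_pos: [0.4966, 0.1841, 0.1163]
tool_rot: [0.689, 0.159, 0.689, -0.159]
contact_force: [-0.3, -0.1, 0.6]
gripper_width: 0.005
```

```bash
python3 - <<'E'
from plant import sensors,cams
import cv2,numpy as np
for n in("scene","top","wrist"):
    f=cams.grab_frame(n);cv2.imwrite(f"pics/{n}1.png",f["img"]);np.savez(f"{n}1.npz",**f)
a=cv2.imread("pics/scene1.png")[195:295,300:400];b=cv2.imread("pics/wrist1.png")
cv2.imwrite("pics/c1.png",np.hstack([cv2.resize(a,(380,380)),b[10:390,120:520]]))
s=sensors.state();print(s["time"],s["tool_pos"],s["contact_force"])
E
```

```text
2.7167 [0.49801907 0.18382053 0.11803997] [0.30062048 0.35436206 0.45064385]
```

View pics/c1.png

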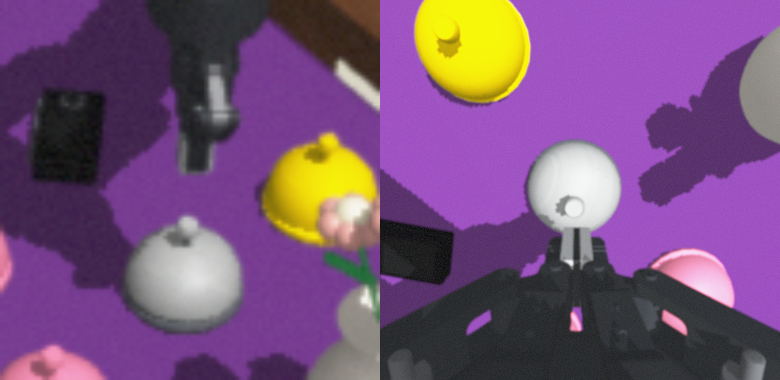

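The scene crop shows the shut fingers above the steel bell. In the wrist view the knob is at about (313,217), just ahead of the fingertips.

```bash
python3 - <<'E'
import numpy as np,cv2
from h import *
np.set_printoptions(precision=4,suppress=True)
W=dict(np.load("wrist1.npz"));S=dict(np.load("scene1.npz"));S0=dict(np.load("scene0.npz"));T=dict(np.load("top0.npz"))
im=W["img"][195:260,280:350];cv2.imwrite("pics/c2.png",cv2.resize(im,None,fx=8,fy=8,interpolation=cv2.INTER_NEAREST))
print(onz(W,313,217,.066))
print(tri([ray(W,313,217),ray(S0,349,252.8),ray(T,247.5,207.3)]))
for f in(W,S):
  for p in([.498,.1838,.118],[.4967,.1836,.066]):
    q=np.linalg.inv(f["cam_to_world"])@np.r_[p,1];q=f["camera_matrix"]@q[:3];print(q[:2]/q[2])
E
```

```text
[0.4955 0.1815 0.066 ]
(array([0.4962, 0.1825, 0.0648]), [np.float64(0.001178724903239868), np.float64(0.0009335124575944677), np.float64(0.0016214195718346428)])
[317.9655 251.5164]
[316.4255 217.259 ]
[350.3798 237.593 ]
[349.4677 252.7093]
```

View pics/c2.png

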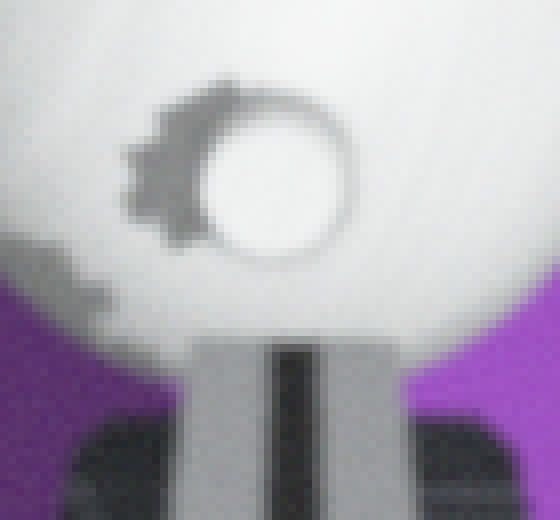

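Request:
drive_tool([
  {"x": 0.5,"y": -0.09,"z": -0.02,"ax": 0,"ay": 0,"az": 0},
  {"x": 1.0,"y": -0.09,"z": -0.02,"ax": 0,"ay": 0,"az": 0},
  {"x": 1.5,"y": -0.09,"z": -0.02,"ax": 0,"ay": 0,"az": 0},
  {"x": 1.7,"y": -0.09,"z": -0.02,"ax": 0,"ay": 0,"az": 0},
  {"x": 1.7,"y": -0.09,"z": -0.02,"ax": 0,"ay": 0,"az": 0},
])

```text
time: 3.13
tool_pos: [0.4936, 0.1809, 0.0708]
tool_rot: [0.687, 0.159, 0.691, -0.16]
contact_force: [-0.9, -0.6, -0.3]
gripper_width: 0.0
```

```bash
python3 - <<'E'
from plant import sensors,cams
import cv2,numpy as np
P=[]
for n in("scene","wrist","scene","wrist"):
    f=cams.grab_frame(n);cv2.imwrite(f"pics/{n}2.png",f["img"]);np.savez(f"{n}2.npz",**f)
    s=sensors.state();P.append(s["tool_pos"]);print(s["time"],s["tool_pos"],s["contact_force"],s["gripper_width"])
a=cv2.imread("pics/scene2.png")[220:290,310:380];b=cv2.imread("pics/wrist2.png")[190:260,280:350]
cv2.imwrite("pics/c3.png",np.hstack([cv2.resize(i,(390,390),interpolation=cv2.INTER_CUBIC) for i in(a,b)]))
E
```

```text
3.1833 [0.49447862 0.18114664 0.07207275] [ 0.19508203 -0.61525448 -0.49766396] 0.002722114884965289
3.2333 [0.49522906 0.18133468 0.0730795 ] [ 0.54787715  0.23681567 -0.68618518] 0.0015175658324234466
3.2833 [0.49576293 0.18147112 0.07382242] [ 1.36358028 -0.46375629  1.1163694 ] 0.003155550933514162
3.3333 [0.49605244 0.18155507 0.07422968] [-0.55894749 -0.11341297  0.42861826] -0.0022363617155896844
```

View pics/c3.png

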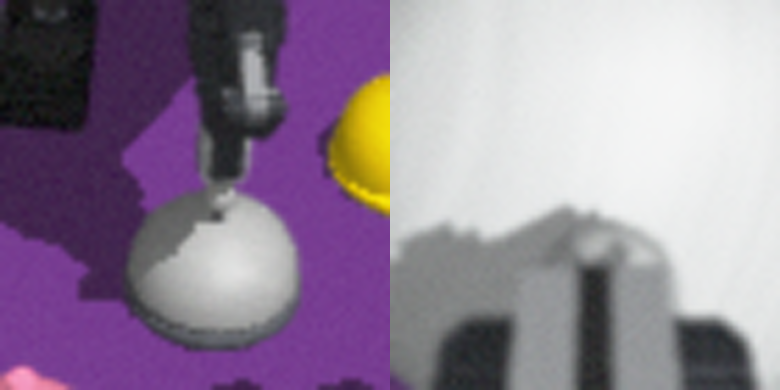

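Request:
drive_tool([
  {"x": 0.1,"y": 0.03,"z": 0,"ax": 0,"ay": 0,"az": 0},
  {"x": 0.2,"y": 0.03,"z": 0,"ax": 0,"ay": 0,"az": 0},
  {"x": 0.3,"y": 0.03,"z": 0,"ax": 0,"ay": 0,"az": 0},
  {"x": 0.3,"y": 0.03,"z": 0,"ax": 0,"ay": 0,"az": 0},
  {"x": 0.3,"y": 0.03,"z": 0,"ax": 0,"ay": 0,"az": 0},
])

```text
time: 3.75
tool_pos: [0.4959, 0.1821, 0.0663]
tool_rot: [0.689, 0.159, 0.689, -0.159]
contact_force: [-0.0, 0.8, -0.7]
gripper_width: -0.001
```

Request:
drive_tool([
  {"x": 0.05,"y": 0,"z": 0,"ax": 0,"ay": 0,"az": 0},
  {"x": 0.1,"y": 0,"z": 0,"ax": 0,"ay": 0,"az": 0},
  {"x": 0.1,"y": 0,"z": 0,"ax": 0,"ay": 0,"az": 0},
  {"x": 0.1,"y": 0,"z": 0,"ax": 0,"ay": 0,"az": 0},
  {"x": 0.1,"y": 0,"z": 0,"ax": 0,"ay": 0,"az": 0},
])

```text
time: 4.17
tool_pos: [0.4961, 0.1822, 0.0641]
tool_rot: [0.689, 0.159, 0.689, -0.159]
contact_force: [-1.4, -1.6, 3.2]
gripper_width: 0.003
```

Request:
drive_tool([
  {"x": 0.06,"y": 0,"z": 0,"ax": 0,"ay": 0,"az": 0},
  {"x": 0.12,"y": 0,"z": 0,"ax": 0,"ay": 0,"az": 0},
  {"x": 0.15,"y": 0,"z": 0,"ax": 0,"ay": 0,"az": 0},
  {"x": 0.15,"y": 0,"z": 0,"ax": 0,"ay": 0,"az": 0},
  {"x": 0.15,"y": 0,"z": 0,"ax": 0,"ay": 0,"az": 0},
])

```text
time: 4.58
tool_pos: [0.4962, 0.1822, 0.0605]
tool_rot: [0.689, 0.159, 0.689, -0.159]
contact_force: [-2.7, -0.9, 5.2]
gripper_width: -0.002
```

```bash
python3 - <<'E'
from plant import sensors,cams
import numpy as np
for n in range(4):
    cams.grab_frame("wrist")
    s=sensors.state();print(s["time"],s["tool_pos"],s["contact_force"])
E
```

```text
4.6333 [0.49615921 0.18219635 0.0604861 ] [-2.24158581  0.05625846  5.95424803]
4.6833 [0.49616404 0.18222057 0.06048778] [-1.34723038 -0.45741171  5.48607994]
4.7333 [0.49614639 0.18221709 0.06047877] [-1.77824021  0.22058329  5.85306094]
4.7833 [0.4961675  0.18223262 0.06050665] [-1.80416581  0.05315674  5.51060776]
```

Request:
drive_tool([
  {"x": 0.03,"y": 0,"z": 0,"ax": 0,"ay": 0,"az": 0},
  {"x": 0.03,"y": 0,"z": 0,"ax": 0,"ay": 0,"az": 0},
  {"x": 0.03,"y": 0,"z": 0,"ax": 0,"ay": 0,"az": 0},
])

```text
time: 5.03
tool_pos: [0.4962, 0.1822, 0.0598]
tool_rot: [0.689, 0.159, 0.689, -0.159]
contact_force: [-1.0, -0.7, 5.9]
gripper_width: 0.003
```

Request:
drive_tool([
  {"x": -0.2,"y": 0,"z": 0,"ax": 0,"ay": 0,"az": 0},
  {"x": -0.4,"y": 0,"z": 0,"ax": 0,"ay": 0,"az": 0},
  {"x": -0.6,"y": 0,"z": 0,"ax": 0,"ay": 0,"az": 0},
  {"x": -0.6,"y": 0,"z": 0,"ax": 0,"ay": 0,"az": 0},
  {"x": -0.6,"y": 0,"z": 0,"ax": 0,"ay": 0,"az": 0},
])

```text
time: 5.45
tool_pos: [0.4959, 0.1821, 0.0743]
tool_rot: [0.689, 0.159, 0.689, -0.159]
contact_force: [-0.4, -0.5, -0.6]
gripper_width: -0.002
```

```bash
python3 - <<'E'
from plant import sensors,cams
import cv2,numpy as np
for n in("scene","wrist","scene","wrist"):
    f=cams.grab_frame(n);cv2.imwrite(f"pics/{n}3.png",f["img"])
    s=sensors.state();print(s["time"],s["tool_pos"],s["contact_force"])
a=cv2.imread("pics/scene3.png")[220:290,310:380];b=cv2.imread("pics/wrist3.png")[190:260,280:350]
cv2.imwrite("pics/c4.png",np.hstack([cv2.resize(i,(390,390),interpolation=cv2.INTER_CUBIC) for i in(a,b)]))
E
```

```text
5.5 [0.49565051 0.18206793 0.073998  ] [ 0.07502744 -0.12974135  0.81677872]
5.55 [0.49552811 0.18206399 0.0738387 ] [-0.02202979  0.2043543  -0.098036  ]
5.6 [0.49548597 0.18205902 0.07374877] [ 0.65521222 -0.23766536  0.05155664]
5.65 [0.4955174  0.18203852 0.07375358] [ 1.13028331 -1.11985497  0.31566762]
```

View pics/c4.png

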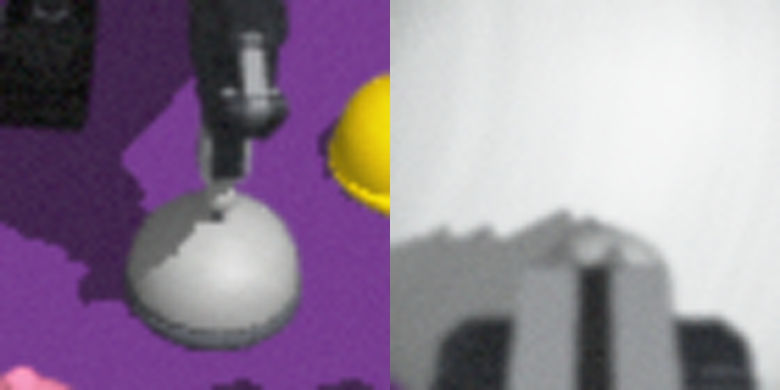

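The crops show the bell where it was, with the knob up again and clear of the fingertips. Now the second ring.

Request:
drive_tool([
  {"x": 0.1,"y": 0,"z": 0,"ax": 0,"ay": 0,"az": 0},
  {"x": 0.2,"y": 0,"z": 0,"ax": 0,"ay": 0,"az": 0},
  {"x": 0.3,"y": 0,"z": 0,"ax": 0,"ay": 0,"az": 0},
  {"x": 0.4,"y": 0,"z": 0,"ax": 0,"ay": 0,"az": 0},
  {"x": 0.45,"y": 0,"z": 0,"ax": 0,"ay": 0,"az": 0},
])

```text
time: 6.07
tool_pos: [0.4958, 0.1821, 0.0629]
tool_rot: [0.689, 0.159, 0.689, -0.159]
contact_force: [-2.3, -1.1, 4.2]
gripper_width: -0.001
```

Request:
drive_tool([
  {"x": 0.06,"y": 0,"z": 0,"ax": 0,"ay": 0,"az": 0},
  {"x": 0.12,"y": 0,"z": 0,"ax": 0,"ay": 0,"az": 0},
  {"x": 0.15,"y": 0,"z": 0,"ax": 0,"ay": 0,"az": 0},
  {"x": 0.15,"y": 0,"z": 0,"ax": 0,"ay": 0,"az": 0},
  {"x": 0.15,"y": 0,"z": 0,"ax": 0,"ay": 0,"az": 0},
])

```text
time: 6.48
tool_pos: [0.496, 0.1822, 0.0599]
tool_rot: [0.689, 0.159, 0.689, -0.159]
contact_force: [-2.7, -1.0, 7.0]
gripper_width: 0.001
```

```bash
python3 - <<'E'
from plant import sensors,cams
for n in range(4):
    cams.grab_frame("wrist")
    s=sensors.state();print(s["time"],s["tool_pos"],s["contact_force"])
E
```

```text
6.5333 [0.49594279 0.18216768 0.05990942] [-2.92398295 -0.71343302  6.03353516]
6.5833 [0.49596966 0.18216322 0.05994521] [-2.76368344 -0.79781377  6.43943681]
6.6333 [0.4959406  0.18216864 0.05992164] [-2.79202813 -0.55437524  6.60756733]
6.6833 [0.49593905 0.18219853 0.05993341] [-3.01721611 -0.44558393  6.39098221]
```

The force is about 6.4 N, so the knob is roughly 6 mm down. I'll release it, check, then lift away.

Request:
drive_tool([
  {"x": -0.2,"y": 0,"z": 0,"ax": 0,"ay": 0,"az": 0},
  {"x": -0.4,"y": 0,"z": 0,"ax": 0,"ay": 0,"az": 0},
  {"x": -0.6,"y": 0,"z": 0,"ax": 0,"ay": 0,"az": 0},
  {"x": -0.6,"y": 0,"z": 0,"ax": 0,"ay": 0,"az": 0},
  {"x": -0.6,"y": 0,"z": 0,"ax": 0,"ay": 0,"az": 0},
])

```text
time: 7.1
tool_pos: [0.4961, 0.1822, 0.0746]
tool_rot: [0.689, 0.16, 0.689, -0.159]
contact_force: [0.2, 0.4, -0.1]
gripper_width: 0.002
```

Request:
drive_tool([
  {"x": -1,"y": 0,"z": 0,"ax": 0,"ay": 0,"az": 0},
  {"x": -2.5,"y": 0,"z": 0,"ax": 0,"ay": 0,"az": 0},
  {"x": -4,"y": 0,"z": 0,"ax": 0,"ay": 0,"az": 0},
  {"x": -5.5,"y": 0,"z": 0,"ax": 0,"ay": 0,"az": 0},
  {"x": -7,"y": 0,"z": 0,"ax": 0,"ay": 0,"az": 0},
])

```text
time: 7.52
tool_pos: [0.4954, 0.182, 0.2504]
tool_rot: [0.689, 0.159, 0.689, -0.16]
contact_force: [0.7, -0.4, -1.0]
gripper_width: 0.0
```

Request:
drive_tool([
  {"x": -0.5,"y": 0,"z": 0,"ax": 0,"ay": 0,"az": 0},
  {"x": -0.8,"y": 0,"z": 0,"ax": 0,"ay": 0,"az": 0},
  {"x": -0.8,"y": 0,"z": 0,"ax": 0,"ay": 0,"az": 0},
  {"x": -0.8,"y": 0,"z": 0,"ax": 0,"ay": 0,"az": 0},
  {"x": -0.8,"y": 0,"z": 0,"ax": 0,"ay": 0,"az": 0},
])

```text
time: 7.93
tool_pos: [0.4948, 0.1819, 0.2662]
tool_rot: [0.687, 0.159, 0.69, -0.16]
contact_force: [-0.2, -0.7, -0.1]
gripper_width: -0.001
```

```bash
python3 - <<'E'
from plant import sensors,cams
import cv2,numpy as np
for n in("scene","wrist","top","scene"):
    f=cams.grab_frame(n);cv2.imwrite(f"pics/{n}4.png",f["img"])
    s=sensors.state();print(s["time"],s["tool_pos"],s["contact_force"])
a=cv2.imread("pics/scene0.png")[240:290,320:380];b=cv2.imread("pics/scene4.png")[240:290,320:380]
cv2.imwrite("pics/c5.png",np.vstack([np.hstack([cv2.resize(i,(320,266),interpolation=cv2.INTER_NEAREST) for i in(a,b)]),cv2.resize(cv2.imread("pics/scene4.png")[100:340,130:530],(640,334))[:330]]))
E
```

```text
7.9833 [0.49480495 0.18188288 0.26625636] [-0.86612991 -0.5669396  -0.75001607]
8.0333 [0.49491978 0.18191518 0.26654176] [0.35422967 0.5844508  0.4075337 ]
8.0833 [0.4951137  0.18194954 0.26701573] [-0.07097278 -0.4772559   0.90512677]
8.1333 [0.49530105 0.18198664 0.26747259] [ 0.04517746 -0.53327122  0.34267953]
```

View pics/c5.png

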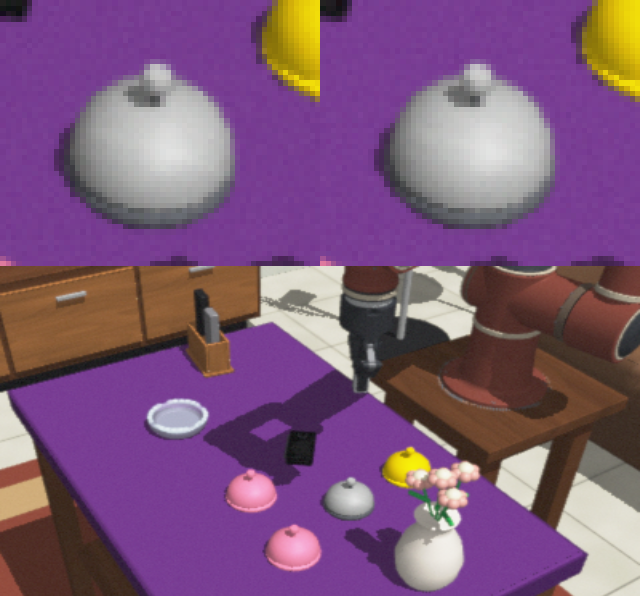

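The before and after crops match: the steel bell is in the same pixels with its knob up, and the hand is about 200 mm above it. Everything else looks undisturbed, so I'm handing in.

```bash
python3 -c "
from plant import workorder
print(workorder.job_done())"
```

```text
the job is handed in; nothing more can be done
None
```

I pressed the steel bell's knob twice with the shut fingertips, and by my readings it rang both times. There is no ring sensor, so this rests on force and depth:

| Press | Force on the tool (N) | Knob depth (mm) |
|---|---|---|
| First | 5.9 | about 5.5–6 |
| Second | about 6.4 | about 6 |

Both are past the 4 mm ring point and well under the 25 N limit. After each press I raised the fingers about 8 mm above the knob's rest height, and the force went back to zero within its noise of about 1 N. I checked with pictures after the first press and again at the end, and the knob was up both times.

- **Final state:** The hand finished about 200 mm above the bell. The last scene picture shows the bell in the same pixels as at the start, and the ashtray, lighter case, remote holder, vase and look-alikes appear unmoved. The job was handed in at about 8.1 s.
- **Small disagreements:** The three camera views put the knob within about 1.5 mm of each other. During the second press the force also had a sideways part of up to 3 N, but the bell did not visibly shift.

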